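# Seat the disc in the sample holder and close the keeper

### The arm

A 6-joint arm with a two-finger parallel gripper is mounted at the origin on a cart in front of the work surface, level with it; the furniture and walls round the work are solid. World frame = base frame: x ahead of the robot, y to its left, z up, the work surface at z = 0. Lengths are in mm, angles in rad, forces in N, time in s.
With the tool pointing down it reaches from about 275 to 775 mm from the base axis. Payload 14.6 kg.
Tool frame: the origin (TCP) lies on the centre line of the jaws, within the pads' length; the fingertips stand 8 mm ahead of it and the grasp point (between the pads) lies 11 mm behind it; z points along the fingers, y is the direction in which the jaws open and shut (so a half turn about z gives the same grasp; the last joint's range is limited). The gripper opens to 85 mm and grips with 20 to 120 N. Pads are 22 mm wide; open, the fingers measure 114 mm over their backs; the gripper's body (76 mm by 85 mm) begins 54 mm behind the grasp point. The pads swing forward as they close: fully open they stand 13 mm farther back than shut.
Start: joints at [1.136, 0.263, -0.048, 1.259, 0, 1.415], TCP at [144.99, 504.585, 239.278] pointing down, gripper open.
Joint ranges: [-2.65, 2.65], [-0.89, 1.7], [-1.18, 1.37], [-2.13, 2.11], [-1.35, 1.29], [-3.14, 3.14]. Speed limits (rad/s): [1.89, 1.89, 2.57, 2.79, 3.14, 3.14].

### API

Orientations are given as a unit quaternion [x, y, z, w].
In Python, from cell import manip gives the robot as it stands.
- The arm moves only by the tool step_arm, never from a script. Its argument "steps" is a list of rows, each an object of numbers: "ax", "ay", "az": the turn, a rotation vector about the tool's x, y, z in rad; "tx", "ty", "tz": the shift along the tool's x, y, z in mm; "claw": the opening in per cent of the stroke, from 0 (shut) to 100 (fully open). In form: [{"ax": .., "ay": .., "az": .., "tx": .., "ty": .., "tz": .., "claw": ..}, ...]. A call has 1 to 12 rows; each row is the pose to reach, as a shift and turn from the pose measured when the call began, along the tool's axes at that moment; what a row does not reach only later rows make up. A row lasts 1/8 s, in which the tool goes at most 62.5 mm and 10.7 degrees, less where a joint would pass 70% of its speed; a pose out of reach is approached as far as the arm can. A call with a gripper value outside its range is refused whole. The fingers move at their own pace and stop on an object; "squeeze" is the grip in N (left out, the last holds). Time passes only in rows, so rows that repeat a pose let the fingers close. It gives the time, the measured TCP pose, the force and the opening at its end, in the units of the state.
- manip.sense(): the state, without advancing time (a new reading comes with each control period).
- manip.read_camera(name): name is "scene" or "top"; returns (picture, depth): 400x640x3 uint8, red, green, blue; 400x640 float32, mm along the optical axis (not along the pixel's ray), 0 where there is no reading.
- manip.camera_info(name): a dict with "camera_matrix" (3x3 intrinsics, pixels), "pose" (4x4, takes a point from camera to world coordinates). Camera axes: x right, y up, looking along -z (the intrinsics and any distortion apply to the point x, -y, -z); pixel columns grow to the right and rows downward; lengths in mm; the calibration is good to about 2 mm. A picture is of the moment at which its call begins. camera_info takes no time and is no camera call.
- manip.close_job(): hands the job in, once; it reports no verdict.
The state is a dict: "t": time; "joints": joint angles; "dq": joint speeds; "effort": joint torques, N m; "position": TCP position; "tool_rot": TCP orientation; "ft_force": force on the tool from outside, world axes, zero at the start; "torque": the same for the moment, N m; "finger_gap": finger opening in mm.
Only numpy, scipy, OpenCV 4.12 (cv2) and the standard library are available. Lean on these libraries where they do the work, as an engineer would, in place of code of your own. Each camera call takes 0.05 s, during which the arm holds its last target.

### The job

Load the sample holder: without gripping or lifting anything, push the loose steel disc along the holder's deck with your fingertips until it drops into the round recess and lies flat, flush with the deck. Then push the knob of the keeper bar round until the bar lies across the disc against its stop. Leave the other things on the worktop where they are.

Things in the scene. Friction and masses are not known exactly. Their poses are not given: they have to be found in the camera images.
- holder: Grey block fixed to the worktop, 180 (its x) x 140 (its y) x 24 mm high. Origin: centre of its underside. Its flat deck is at z = 24 mm; the disc starts on the empty -x part. Recess centre at x = 35, y = -12 mm. A steel stop pin for the keeper, 6 mm wide, 12 mm high above the deck, stands at x = 25.5, y = 22 mm.
- recess (a point): Centre of the floor of the round recess in the deck: 48 mm diameter, 10 mm deep, mouth chamfered 1.5 mm. Axes as the holder's. Around its +x side, 60 degrees either way, a curved back stop (inner radius 24.5, 6 mm thick, 5 mm high above the deck) halts a disc that is pushed across the recess; the -x side is open.
- disc: Loose plain steel disc, 44 mm diameter, 10 mm thick, about 0.11 kg (mass varies), lying flat on the deck 60 to 95 mm from the recess, on its -x side. Origin: centre of its underside; z is its axis. Seated, its top is flush with the deck.
- keeper (a joint): Keeper bar's angle, rad. 0: the bar points from its pivot along the holder's +x (open). Grows clockwise seen from above to 1.571: closed, pointing along the holder's -y across the recess, against its stop. Starts between 0 and 0.35, stays where it is left, needs 1 to 2 N at the knob.
- keeper_pivot (a point): The keeper's upright hinge axis, at holder x = 35, y = 36 mm, at the height of the bar's underside, 7 mm above the deck. Axes as the holder's.
- keeper_knob (a point): Centre of the top of the keeper's upright black knob, 14 mm diameter, 52 mm from the pivot; it stands 12 to 34 mm above the deck. The steel bar below it is 12 mm wide and 5 mm thick, its underside 7 mm above the deck: it passes over a seated disc and the back stop, not over an unseated disc.
- ring_tin: Bystander: flat round metal tin, 66 mm diameter, 21 mm high. Origin: centre of its underside.
- die: Bystander: knurled steel pellet die, 45 mm diameter, 38 mm high. Origin: centre of its underside.
- punch: Bystander: steel die punch standing on its 27 mm flange, 52 mm high. Origin: centre of its underside.
- spanner: Bystander: spanner lying flat, 159 mm long (its y), 31 mm wide, 9 mm high. Origin: centre of its underside. It lies in front of the calorimeter, the tall fixed cabinet left of the holder (world x above 0.53 m, y above -0.08 m): pass in front of it, not over its corner.
There are look-alikes about, which are no part of the job. Of the things like the disc, leave any that is green; of the rest the smaller one is meant.

How it is judged:
By the outcome, as a careful person would: the job done as asked, in the order asked, and still so for the second after the job is handed in, with the robot touching nothing.
It also fails if it takes over 54 s, if anything falls off the work surface, if the arm or the gripper's body presses on something with over 40 N, if the wrist force passes 120 N, or if a joint passes its speed limit or range.

## Working session

There is one attempt and no reset: what is moved stays moved. The work goes in short steps, Python scripts to look and compute and a tool call to move; the robot and the scene stay as the last step left them, time stands still between calls to the robot, and variables do not carry over. Pictures are saved under pics/ and viewed, and the job is handed in when it is done.

Besides the shell and the picture viewer there is one more tool, called after "Request:" by a JSON object that holds its "name" and its "arguments". step_arm: Moves the arm, as the interface text tells. Its arguments: {"type":"object","properties":{"steps":{"type":"array","items":{"type":"object","properties":{"ax":{"type":"number"},"ay":{"type":"number"},"az":{"type":"number"},"tx":{"type":"number"},"ty":{"type":"number"},"tz":{"type":"number"},"claw":{"type":"number"}}}},"squeeze":{"type":"number"}},"required":["steps"]}

```bash
mkdir -p pics; ls; python3 - <<'E'
from cell import manip
import cv2,numpy as np
print(manip.sense())
for n in("scene","top"):
    p,d=manip.read_camera(n); np.savez(f"pics/{n}0.npz",p=p,d=d)
    cv2.imwrite(f"pics/{n}0.png",p[:,:,::-1]); i=manip.camera_info(n); print(n,{k:np.round(v,4).tolist() if not isinstance(v,str) else v for k,v in i.items()})
E
```

```text
pics
{'t': 0.0, 'joints': array([ 1.13569750e+00,  2.63548181e-01, -4.89469848e-02,  1.25938771e+00,
        1.47843954e-05,  1.41549449e+00]), 'dq': array([-0.00065618, -0.00094499,  0.00048778,  0.00079435,  0.00019907,
        0.00192041]), 'effort': array([-3.56884739e-03, -6.37602997e+01,  3.84568977e+01,  1.36222079e-02,
       -4.45460118e-04,  7.80579995e-06]), 'position': array([144.87370438, 504.34087131, 238.808308  ]), 'tool_rot': array([ 1.39442589e-01,  9.90230008e-01, -5.17621796e-04, -1.65127468e-04]), 'ft_force': array([ 0.50771634, -0.23742407,  0.24052814]), 'torque': array([-0.01130699,  0.04899738,  0.02777041]), 'finger_gap': 85.52541476583819}
scene {'camera_matrix': [[512.0895, 0.0, 319.6497], [0.0, 512.0895, 201.0552], [0.0, 0.0, 1.0]], 'pose': [[0.4739, 0.4866, -0.734, -559.1262], [-0.8806, 0.2669, -0.3916, -843.6346], [0.0053, 0.8319, 0.5549, 930.5841], [0.0, 0.0, 0.0, 1.0]]}
top {'camera_matrix': [[379.455, 0.0, 323.8187], [0.0, 379.455, 200.0316], [0.0, 0.0, 1.0]], 'pose': [[-0.0151, 0.9989, -0.044, 546.421], [-0.9999, -0.0149, 0.0054, -250.4139], [0.0047, 0.044, 0.999, 1129.3009], [0.0, 0.0, 0.0, 1.0]]}
```

View pics/scene0.png

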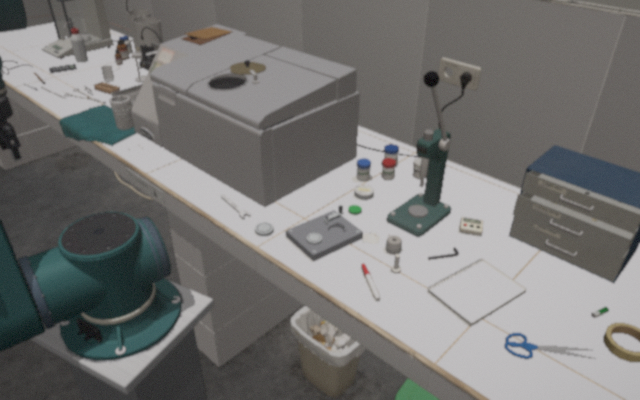

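View pics/top0.png

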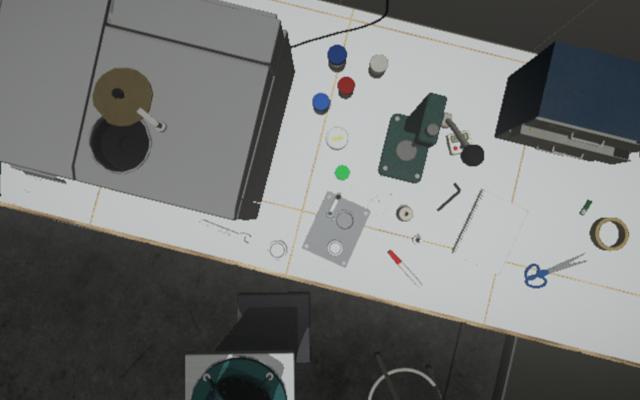

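```bash
cat > h.py <<'E'
import numpy as np,cv2
from cell import manip
def world(n,u,v,z):
    """intersect pixel ray with plane z"""
    i=manip.camera_info(n);K=np.array(i["camera_matrix"]);T=np.array(i["pose"])
    r=np.array([(u-K[0,2])/K[0,0],-(v-K[1,2])/K[1,1],-1.]); d=T[:3,:3]@r;o=T[:3,3]
    return o+d*(z-o[2])/d[2]
def pix(n,P):
    i=manip.camera_info(n);K=np.array(i["camera_matrix"]);T=np.array(i["pose"])
    c=T[:3,:3].T@(np.asarray(P,float)-T[:3,3]); return K[0,0]*c[0]/-c[2]+K[0,2],K[1,1]*-c[1]/-c[2]+K[1,2]
def crop(n,p,u0,v0,w,h,s,out):
    cv2.imwrite(out,cv2.resize(p[v0:v0+h,u0:u0+w,::-1],None,fx=s,fy=s,interpolation=cv2.INTER_CUBIC))
E
python3 - <<'E'
from h import *
p=np.load("pics/top0.npz")["p"]; crop("top",p,255,155,130,115,5,"pics/c1.png")
p=np.load("pics/scene0.npz")["p"]; crop("scene",p,240,170,170,110,4,"pics/c2.png")
E
```

```text
(no output)
```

View pics/c1.png

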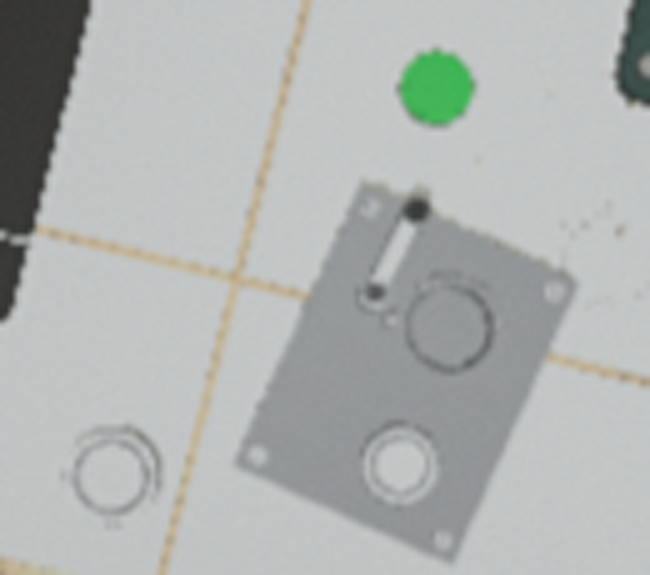

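View pics/c2.png

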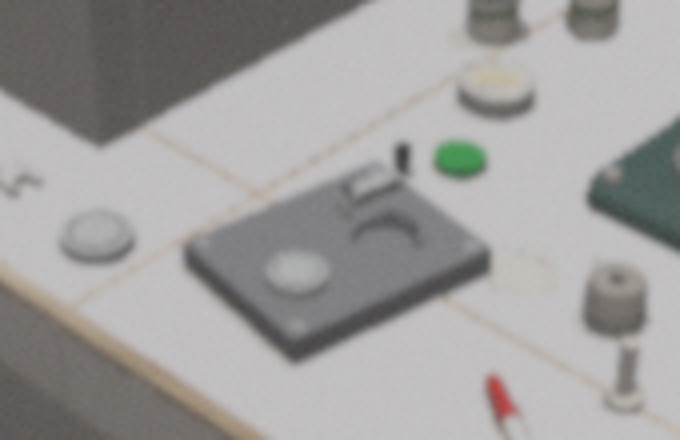

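```bash
python3 - <<'E'
from h import *
z=np.load("pics/top0.npz");p=z["p"];d=z["d"]
def cp(u,v):return 255+(u+.5)/5-.5,155+(v+.5)/5-.5
C=[world("top",*cp(*c),24)for c in[(363,180),(578,283),(452,562),(237,462)]]
C=np.array(C);print(C.round(1));print([np.linalg.norm(C[i]-C[i-1]).round(1)for i in range(4)])
g=cv2.cvtColor(p,cv2.COLOR_RGB2GRAY)
# depth points on deck
i=manip.camera_info("top");K=np.array(i["camera_matrix"]);T=np.array(i["pose"])
v,u=np.mgrid[185:275,295:380];D=d[185:275,295:380]
P=np.stack([(u-K[0,2])/K[0,0]*D,-(v-K[1,2])/K[1,1]*D,-D],-1)@T[:3,:3].T+T[:3,3]
G=g[185:275,295:380]
print(G[::8,::6]);print(P[::8,::6,2].round(0))
m=(abs(P[...,2]-24)<5)
m=cv2.morphologyEx(m.astype(np.uint8),cv2.MORPH_OPEN,np.ones((3,3)))
cn,_=cv2.findContours(m,0,2);c=max(cn,key=cv2.contourArea)
Q=np.array([world("top",a+295,b+185,24)[:2]for a,b in c[:,0]]).astype(np.float32)
print("rect depth",cv2.minAreaRect(Q))
hc=C.mean(0);ex=(C[0]+C[1]-C[2]-C[3])[:2];ex/=np.linalg.norm(ex);ey=(C[0]+C[3]-C[1]-C[2])[:2];ey/=np.linalg.norm(ey)
print(hc,"yaw",np.degrees(np.arctan2(ex[1],ex[0])),np.degrees(np.arctan2(-ey[0],ey[1])))
def loc(w):return np.array([(w[:2]-hc[:2])@ex,(w[:2]-hc[:2])@[-ex[1],ex[0]]]).round(1)
for nm,c,zz in[("disc",(400,463),34),("recess",(450,326),24),("knob",(417,209),58),("pivot",(375,292),36),("pin",(391,319),36)]:
    w=world("top",*cp(*c),zz);print(nm,w.round(1),loc(w))
E
```

```text
[[ 622.5 -266.6   24. ]
 [ 560.5 -391.    24. ]
 [ 400.2 -314.7   24. ]
 [ 459.7 -191.    24. ]]
[np.float64(179.4), np.float64(138.9), np.float64(177.5), np.float64(137.3)]
[[195 196 191 195 196 197 197 196 196 197 196 197 197 196 196]
 [197 196 184 197 196 193 153 159 196 197 197 196 197 197 196]
 [196 196 196 197 197 151 151 189 150 154 197 197 195 196 175]
 [185 172 196 195 166 151 197 151 137 149 150 149 146 196 195]
 [196 188 195 198 153 153 143 137 151 153 149 149 155 197 196]
 [195 197 197 151 151 150 151 139 152 150 151 149 195 197 197]
 [190 195 192 151 149 152 150 150 150 150 150 183 197 197 196]
 [190 196 150 150 150 150 145 167 150 151 148 197 198 196 197]
 [195 195 151 150 149 150 195 197 151 148 195 195 196 195 196]
 [196 195 195 194 194 149 149 148 150 154 195 195 197 196 195]
 [194 194 194 195 194 195 194 191 154 195 195 196 195 196 196]
 [193 193 194 193 194 195 194 194 195 195 195 194 195 194 196]]
[[-2.  2.  2. -1. -0. -1. -1.  4. -0. -3. -2. -2. -3.  2.  5.]
 [-3.  1. -1. -1.  0.  2. -1. -1. -1. -2.  1.  1.  3. -4.  0.]
 [-1. -1. -1.  4.  2. 23. 24. 35. 24. -2. -
[... 294 characters left out ...]
23. 21. 36. 27. 22. 23.  1. -1. -1. -2.]
 [ 2. -1. 22. 25. 27. 22. 33. 35. 26. 29.  1.  1. -9.  1. -1.]
 [ 1. -1.  2. -2. -5. 23. 20. 26. 26. 27.  1. -3.  1. -2.  1.]
 [-1. -1. -1.  2. -3.  4.  3. -3. 26. -1.  2. -1. -4.  1.  0.]
 [ 3. -3. -0. -1. -1. -5.  1. -6.  4. -3.  4.  1. -1. -1.  4.]]
rect depth ((508.0505065917969, -288.9780578613281), (139.95904541015625, 179.7945556640625), 64.63054656982422)
[ 510.71655939 -290.82660403   24.        ] yaw -25.178453591291397 -26.106319304356003
disc [ 458.5 -285.2   34. ] [-49.7 -17.1]
recess [ 536.6 -315.9   24. ] [ 34.1 -11.7]
knob [ 603.3 -296.4   58. ] [86.1 34.3]
pivot [ 556.9 -272.4   36. ] [33.9 36.4]
pin [ 541.2 -281.3   36. ] [23.6 21.6]
```

Candidates: the light disc on the deck at (335,248) measures about 44 mm. The green disc at (342,173) is excluded, and the larger one off the deck at (278,249) measures about 52 mm. In the close crop the one on the deck matches: smaller, not green, 84 mm from the recess. Next I move in front of the cabinet toward the holder.

Request:
{"name": "step_arm", "arguments": {"steps": [{"tx": -40,"ty": -29,"claw": 26},{"tx": -80,"ty": -58,"claw": 26},{"tx": -120,"ty": -87,"claw": 26},{"tx": -160,"ty": -116,"claw": 26},{"tx": -200,"ty": -146,"claw": 26},{"tx": -240,"ty": -175,"claw": 26},{"tx": -280,"ty": -205,"claw": 26},{"tx": -320,"ty": -234,"claw": 26},{"tx": -362,"ty": -264,"claw": 26},{"tx": -378,"ty": -324,"claw": 26},{"tx": -394,"ty": -384,"claw": 26},{"tx": -410,"ty": -440,"claw": 26}]}}

```text
invalid input
```

```bash
cat >> h.py <<'E'
from scipy.spatial.transform import Rotation as Ro
def delta(P,xang=None):
    s=manip.sense();R=Ro.from_quat(s["tool_rot"]).as_matrix()
    print("t",round(s["t"],2),"pos",s["position"].round(1),"gap",round(s["finger_gap"],1),"f",s["ft_force"].round(2),"x ang",round(np.degrees(np.arctan2(R[1,0],R[0,0])),2),"zdir",R[:,2].round(4),"j",s["joints"].round(2))
    if P is not None: print("shift",(R.T@(np.array(P)-s["position"])).round(1))
    if xang is not None:
        c,sn=np.cos(np.radians(xang)),np.sin(np.radians(xang))
        G=np.array([[c,sn,0],[sn,-c,0],[0,0,-1]]).T
        print("turn",Ro.from_matrix(R.T@G).as_rotvec().round(4))
E
python3 -c "
from h import *
delta([416.7,-268.6,120],158.4)"
```

```text
t 0.1 pos [144.9 504.4 238.9] gap 85.2 f [0.55 0.23 0.46] x ang 163.97 zdir [-4.e-04 -9.e-04 -1.e+00] j [ 1.14  0.26 -0.05  1.26  0.    1.42]
shift [-474.7 -667.7  119.4]
turn [-0.001  -0.0001  0.0972]
```

Request:
{"name": "step_arm", "arguments": {"squeeze": 20, "steps": [{"ax": 0,"ay": 0,"az": 0,"tx": -40,"ty": -29,"tz": 0,"claw": 26},{"ax": 0,"ay": 0,"az": 0,"tx": -80,"ty": -58,"tz": 0,"claw": 26},{"ax": 0,"ay": 0,"az": 0,"tx": -120,"ty": -87,"tz": 0,"claw": 26},{"ax": 0,"ay": 0,"az": 0,"tx": -160,"ty": -116,"tz": 0,"claw": 26},{"ax": 0,"ay": 0,"az": 0,"tx": -200,"ty": -146,"tz": 0,"claw": 26},{"ax": 0,"ay": 0,"az": 0,"tx": -240,"ty": -175,"tz": 0,"claw": 26},{"ax": 0,"ay": 0,"az": 0,"tx": -280,"ty": -205,"tz": 0,"claw": 26},{"ax": 0,"ay": 0,"az": 0,"tx": -320,"ty": -234,"tz": 0,"claw": 26},{"ax": 0,"ay": 0,"az": 0,"tx": -362,"ty": -264,"tz": 0,"claw": 26},{"ax": 0,"ay": 0,"az": 0,"tx": -378,"ty": -324,"tz": 0,"claw": 26},{"ax": 0,"ay": 0,"az": 0,"tx": -394,"ty": -384,"tz": 0,"claw": 26},{"ax": 0,"ay": 0,"az": 0,"tx": -410,"ty": -440,"tz": 0,"claw": 26}]}}

```text
t: 1.6
position: [416.9, -33.7, 239.1]
tool_rot: [0.139, 0.99, -0.0, -0.0]
ft_force: [1.5, 1.5, -0.0]
finger_gap: 22.2
```

```bash
python3 -c "
from h import *
delta([416.7,-268.6,100],158.4)"
```

```text
t 1.6 pos [416.9 -33.7 239.1] gap 22.2 f [ 1.46  1.49 -0.05] x ang 163.96 zdir [-5.e-04 -8.e-04 -1.e+00] j [-0.28  0.08 -0.28  1.21 -0.    0.  ]
shift [ -64.7 -225.7  139.3]
turn [-0.0009 -0.0002  0.0971]
```

Request:
{"name": "step_arm", "arguments": {"steps": [{"ax": 0,"ay": 0,"az": 0.03,"tx": -16,"ty": -56,"tz": 20,"claw": 26},{"ax": 0,"ay": 0,"az": 0.06,"tx": -32,"ty": -112,"tz": 50,"claw": 26},{"ax": 0,"ay": 0,"az": 0.097,"tx": -48,"ty": -168,"tz": 80,"claw": 26},{"ax": -0.001,"ay": 0,"az": 0.097,"tx": -64.7,"ty": -225.7,"tz": 120,"claw": 26},{"ax": -0.001,"ay": 0,"az": 0.097,"tx": -64.7,"ty": -225.7,"tz": 160,"claw": 26},{"ax": -0.001,"ay": 0,"az": 0.097,"tx": -64.7,"ty": -225.7,"tz": 175,"claw": 26},{"ax": -0.001,"ay": 0,"az": 0.097,"tx": -64.7,"ty": -225.7,"tz": 175,"claw": 26}]}}

```text
t: 2.48
position: [415.9, -268.2, 63.3]
tool_rot: [0.188, 0.982, 0.001, -0.001]
ft_force: [-0.5, 0.3, 0.7]
finger_gap: 21.9
```

```bash
python3 - <<'E'
from h import *
delta([416.7,-268.6,35],158.4)
p,d=manip.read_camera("scene");crop("scene",p,240,140,170,125,4,"pics/c3.png")
E
```

```text
t 2.48 pos [ 415.9 -268.2   63.3] gap 21.9 f [-0.48  0.31  0.66] x ang 158.38 zdir [-0.0021  0.002  -1.    ] j [-0.74  0.34 -0.45  0.78  0.   -0.36]
shift [-1.  -0.2 28.3]
turn [ 0.0011 -0.0027 -0.0004]
```

View pics/c3.png

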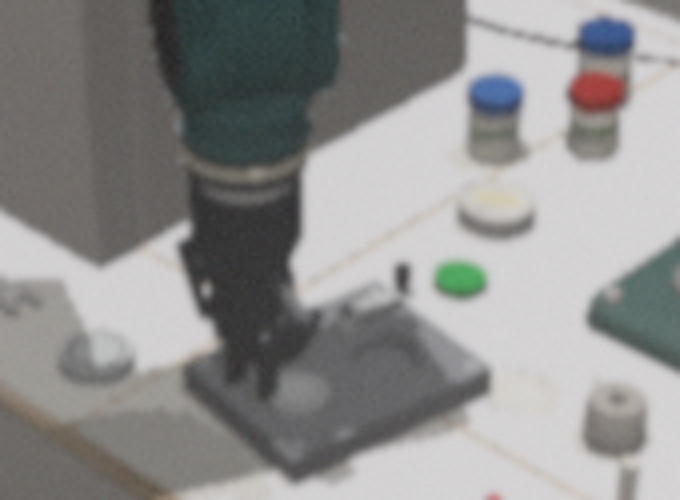

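Request:
{"name": "step_arm", "arguments": {"steps": [{"ax": 0.001,"ay": -0.003,"az": 0,"tx": -1,"ty": 0,"tz": 15,"claw": 26},{"ax": 0.001,"ay": -0.003,"az": 0,"tx": -1,"ty": 0,"tz": 24,"claw": 26},{"ax": 0.001,"ay": -0.003,"az": 0,"tx": -1,"ty": 0,"tz": 26,"claw": 26},{"ax": 0.001,"ay": -0.003,"az": 0,"tx": -1,"ty": 0,"tz": 26,"claw": 26}]}}

```text
t: 3.02
position: [417.6, -268.8, 38.7]
tool_rot: [0.187, 0.982, -0.001, 0.001]
ft_force: [-0.6, 0.3, -0.2]
finger_gap: 22.3
```

Request:
{"name": "step_arm", "arguments": {"steps": [{"ax": 0,"ay": 0,"az": 0,"tx": 0,"ty": 0,"tz": 1,"claw": 26},{"ax": 0,"ay": 0,"az": 0,"tx": 0,"ty": 0,"tz": 2,"claw": 26},{"ax": 0,"ay": 0,"az": 0,"tx": 0,"ty": 0,"tz": 2,"claw": 26}]}}

```text
t: 3.4
position: [417.6, -268.8, 36.7]
tool_rot: [0.187, 0.982, -0.001, 0.001]
ft_force: [-0.5, -0.1, -0.8]
finger_gap: 22.2
```

Request:
{"name": "step_arm", "arguments": {"steps": [{"ax": 0,"ay": 0,"az": 0,"tx": 0,"ty": 0,"tz": 1,"claw": 26},{"ax": 0,"ay": 0,"az": 0,"tx": 0,"ty": 0,"tz": 2,"claw": 26},{"ax": 0,"ay": 0,"az": 0,"tx": 0,"ty": 0,"tz": 3,"claw": 26},{"ax": 0,"ay": 0,"az": 0,"tx": 0,"ty": 0,"tz": 3,"claw": 26}]}}

```text
t: 3.9
position: [417.6, -268.8, 33.6]
tool_rot: [0.187, 0.982, -0.001, 0.001]
ft_force: [-0.2, -0.3, -0.4]
finger_gap: 22.2
```

```bash
python3 - <<'E'
from h import *
delta([416.7,-268.6,35],158.4)
p,d=manip.read_camera("scene");crop("scene",p,275,205,100,70,7,"pics/c4.png")
E
```

```text
t 3.9 pos [ 417.6 -268.8   33.6] gap 22.2 f [-0.18 -0.35 -0.44] x ang 158.41 zdir [ 0.0018 -0.0014 -1.    ] j [-0.74  0.37 -0.5   0.7   0.   -0.36]
shift [ 0.9 -0.1 -1.4]
turn [-0.0007  0.0022  0.0002]
```

View pics/c4.png

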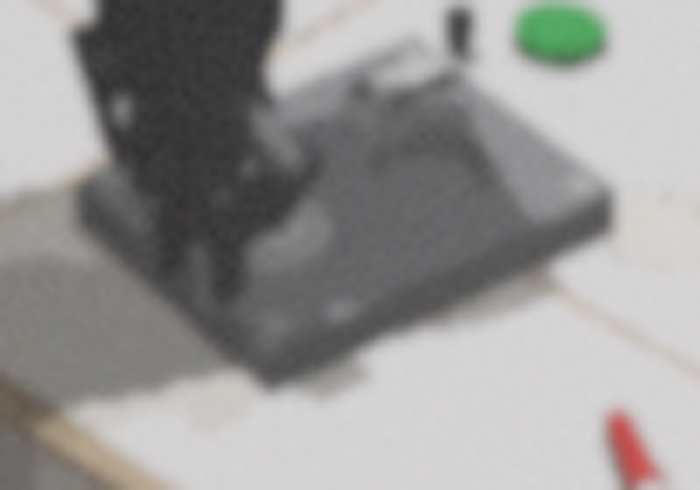

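Request:
{"name": "step_arm", "arguments": {"steps": [{"ax": 0,"ay": 0,"az": 0,"tx": 0,"ty": 0,"tz": 1,"claw": 26},{"ax": 0,"ay": 0,"az": 0,"tx": 0,"ty": 0,"tz": 2,"claw": 26},{"ax": 0,"ay": 0,"az": 0,"tx": 0,"ty": 0,"tz": 2,"claw": 26}]}}

```text
t: 4.32
position: [417.7, -268.8, 32.0]
tool_rot: [0.187, 0.982, -0.001, 0.001]
ft_force: [-0.8, 1.4, 8.7]
finger_gap: 22.2
```

Request:
{"name": "step_arm", "arguments": {"steps": [{"ax": 0,"ay": 0,"az": 0,"tx": 0,"ty": 0,"tz": -3.5,"claw": 26},{"ax": 0,"ay": 0,"az": 0,"tx": -5,"ty": 0,"tz": -3.5,"claw": 26},{"ax": 0,"ay": 0,"az": 0,"tx": -10,"ty": 0,"tz": -3.5,"claw": 26},{"ax": 0,"ay": 0,"az": 0,"tx": -15,"ty": 0,"tz": -3.5,"claw": 26},{"ax": 0,"ay": 0,"az": 0,"tx": -20,"ty": 0,"tz": -3.5,"claw": 26},{"ax": 0,"ay": 0,"az": 0,"tx": -25,"ty": 0,"tz": -3.5,"claw": 26},{"ax": 0,"ay": 0,"az": 0,"tx": -30,"ty": 0,"tz": -3.5,"claw": 26},{"ax": 0,"ay": 0,"az": 0,"tx": -35,"ty": 0,"tz": -3.5,"claw": 26},{"ax": 0,"ay": 0,"az": 0,"tx": -40,"ty": 0,"tz": -3.5,"claw": 26},{"ax": 0,"ay": 0,"az": 0,"tx": -45,"ty": 0,"tz": -3.5,"claw": 26},{"ax": 0,"ay": 0,"az": 0,"tx": -50,"ty": 0,"tz": -3.5,"claw": 26},{"ax": 0,"ay": 0,"az": 0,"tx": -50,"ty": 0,"tz": -3.5,"claw": 26}]}}

```text
t: 5.82
position: [464.5, -287.4, 35.6]
tool_rot: [0.187, 0.982, -0.001, 0.001]
ft_force: [0.4, 0.2, 0.7]
finger_gap: 21.8
```

```bash
python3 - <<'E'
from h import *
delta([536.3-.93*45,-316+.368*45,35.5],158.4)
p,d=manip.read_camera("scene");crop("scene",p,275,205,100,70,7,"pics/c5.png")
p,d=manip.read_camera("top");crop("top",p,290,180,100,90,6,"pics/c5t.png")
E
```

```text
t 5.83 pos [ 464.5 -287.4   35.6] gap 21.8 f [0.35 0.17 0.68] x ang 158.42 zdir [ 0.0023 -0.0019 -1.    ] j [-0.7   0.44 -0.37  0.76  0.   -0.33]
shift [-32.3  -0.2   0.2]
turn [-0.0009  0.0029  0.0004]
```

View pics/c5.png

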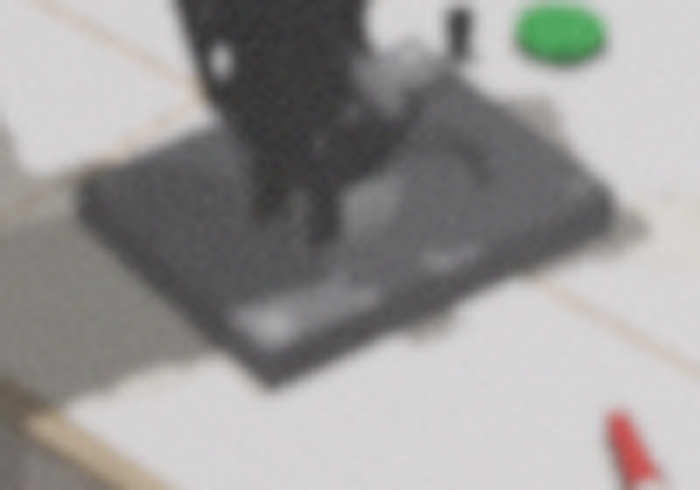

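View pics/c5t.png

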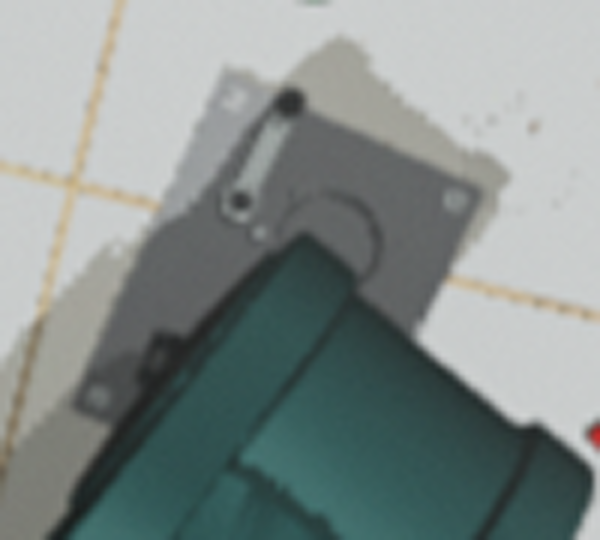

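Request:
{"name": "step_arm", "arguments": {"steps": [{"ax": -0.001,"ay": 0.003,"az": 0,"tx": -5,"ty": -0.2,"tz": 0,"claw": 26},{"ax": -0.001,"ay": 0.003,"az": 0,"tx": -10,"ty": -0.2,"tz": 0,"claw": 26},{"ax": -0.001,"ay": 0.003,"az": 0,"tx": -15,"ty": -0.2,"tz": 0,"claw": 26},{"ax": -0.001,"ay": 0.003,"az": 0,"tx": -20,"ty": -0.2,"tz": 0,"claw": 26},{"ax": -0.001,"ay": 0.003,"az": 0,"tx": -25,"ty": -0.2,"tz": 0,"claw": 26},{"ax": -0.001,"ay": 0.003,"az": 0,"tx": -30,"ty": -0.2,"tz": 0,"claw": 26},{"ax": -0.001,"ay": 0.003,"az": 0,"tx": -32,"ty": -0.2,"tz": 0,"claw": 26},{"ax": -0.001,"ay": 0.003,"az": 0,"tx": -32,"ty": -0.2,"tz": 0,"claw": 26}]}}

```text
t: 6.92
position: [494.0, -299.3, 35.7]
tool_rot: [0.187, 0.982, 0.0, -0.0]
ft_force: [0.4, -0.6, -0.1]
finger_gap: 22.5
```

```bash
python3 - <<'E'
from h import *
delta([536.3-.93*30,-316+.368*30,35.5],158.4)
p,d=manip.read_camera("scene");crop("scene",p,305,200,70,50,10,"pics/c6.png")
q=cv2.imread("pics/c6.png").astype(float);q=np.clip((q-30)*2,0,255)
def o(P):
    u,v=pix("scene",P);return int((u-305+.5)*10),int((v-200+.5)*10)
a=np.linspace(0,6.283,60)
cv2.polylines(q,[np.array([o([536.3+24*np.cos(t),-316+24*np.sin(t),24])for t in a])],1,(0,255,0),1)
cv2.polylines(q,[np.array([o([536.3-14+22*np.cos(t),-316+5.5+22*np.sin(t),34])for t in a])],1,(0,0,255),1)
cv2.imwrite("pics/c6b.png",q)
E
```

```text
t 6.92 pos [ 494.  -299.3   35.7] gap 22.5 f [ 0.44 -0.62 -0.08] x ang 158.42 zdir [-1.e-04  2.e-04 -1.e+00] j [-0.69  0.49 -0.29  0.8   0.   -0.31]
shift [-15.5  -0.    0.2]
turn [ 0.0001 -0.0002  0.0004][ WARN:0@1.375] global loadsave.cpp:1063 imwrite_ Unsupported depth image for selected encoder is fallbacked to CV_8U.
```

View pics/c6b.png

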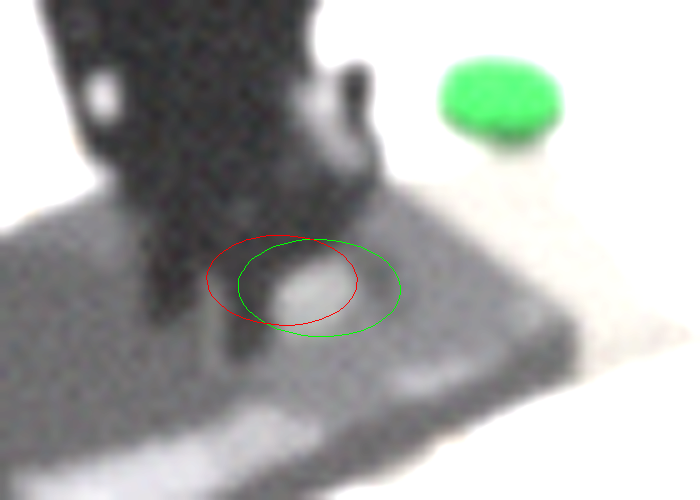

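Request:
{"name": "step_arm", "arguments": {"steps": [{"ax": 0,"ay": 0,"az": 0,"tx": -2,"ty": 0,"tz": 0,"claw": 26},{"ax": 0,"ay": 0,"az": 0,"tx": -4,"ty": 0,"tz": 0,"claw": 26},{"ax": 0,"ay": 0,"az": 0,"tx": -6,"ty": 0,"tz": 0,"claw": 26},{"ax": 0,"ay": 0,"az": 0,"tx": -8,"ty": 0,"tz": 0,"claw": 26},{"ax": 0,"ay": 0,"az": 0,"tx": -10,"ty": 0,"tz": 0,"claw": 26},{"ax": 0,"ay": 0,"az": 0,"tx": -12,"ty": 0,"tz": 0,"claw": 26},{"ax": 0,"ay": 0,"az": 0,"tx": -14,"ty": 0,"tz": 0,"claw": 26},{"ax": 0,"ay": 0,"az": 0,"tx": -15.5,"ty": 0,"tz": 0,"claw": 26},{"ax": 0,"ay": 0,"az": 0,"tx": -16.5,"ty": 0,"tz": 0,"claw": 26},{"ax": 0,"ay": 0,"az": 0,"tx": -16.5,"ty": 0,"tz": 0,"claw": 26}]}}

```text
t: 8.22
position: [509.3, -305.3, 35.7]
tool_rot: [0.187, 0.982, 0.0, -0.0]
ft_force: [-0.6, 0.2, 0.3]
finger_gap: 22.4
```

```bash
python3 - <<'E'
from h import *
delta([536.3-.93*30,-316+.368*30,35.5],158.4)
p,d=manip.read_camera("scene");crop("scene",p,305,200,70,50,10,"pics/c7.png")
q=cv2.imread("pics/c7.png").astype(float);q=np.clip((q-30)*2,0,255)
def o(P):
    u,v=pix("scene",P);return int((u-305+.5)*10),int((v-200+.5)*10)
a=np.linspace(0,6.283,60)
cv2.polylines(q,[np.array([o([536.3+24*np.cos(t),-316+24*np.sin(t),24])for t in a])],1,(0,255,0),1)
cv2.imwrite("pics/c7b.png",q.astype(np.uint8))
E
```

```text
t 8.22 pos [ 509.3 -305.3   35.7] gap 22.4 f [-0.62  0.21  0.34] x ang 158.42 zdir [-1.e-04  1.e-04 -1.e+00] j [-0.68  0.51 -0.24  0.82  0.   -0.3 ]
shift [1.  0.  0.2]
turn [ 0.0001 -0.0001  0.0004]
```

View pics/c7b.png

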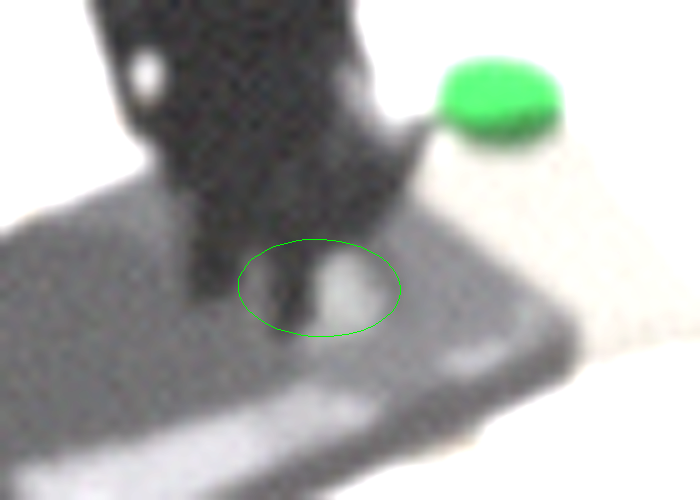

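Request:
{"name": "step_arm", "arguments": {"steps": [{"ax": 0,"ay": 0,"az": 0,"tx": 6,"ty": 0,"tz": -1,"claw": 26},{"ax": 0,"ay": 0,"az": 0,"tx": 12,"ty": 0,"tz": -20,"claw": 20},{"ax": 0,"ay": 0,"az": 0,"tx": 20,"ty": 0,"tz": -60,"claw": 0},{"ax": 0,"ay": 0,"az": 0,"tx": 40,"ty": 0,"tz": -100,"claw": 0},{"ax": 0,"ay": 0,"az": 0,"tx": 80,"ty": 0,"tz": -110,"claw": 0},{"ax": 0,"ay": 0,"az": 0,"tx": 120,"ty": 0,"tz": -110,"claw": 0},{"ax": 0,"ay": 0,"az": 0,"tx": 160,"ty": 0,"tz": -110,"claw": 0},{"ax": 0,"ay": 0,"az": 0,"tx": 160,"ty": 0,"tz": -110,"claw": 0}]}}

```text
t: 9.28
position: [358.2, -245.1, 146.0]
tool_rot: [0.188, 0.982, 0.0, -0.0]
ft_force: [0.5, -0.4, 0.1]
finger_gap: 0.1
```

```bash
python3 - <<'E'
from h import *
delta([617,-267,110],244.5)
p,d=manip.read_camera("scene");crop("scene",p,295,190,90,65,8,"pics/c8.png")
p,d=manip.read_camera("top");crop("top",p,290,180,100,90,6,"pics/c8t.png")
E
```

```text
t 9.28 pos [ 358.2 -245.1  146. ] gap 0.1 f [ 0.51 -0.35  0.13] x ang 158.37 zdir [-5.e-04  5.e-04 -1.e+00] j [-0.79  0.16 -0.45  0.96 -0.   -0.41]
shift [-248.7   75.    35.9]
turn [ 7.0000e-04 -4.0000e-04 -1.5033e+00]
```

View pics/c8.png

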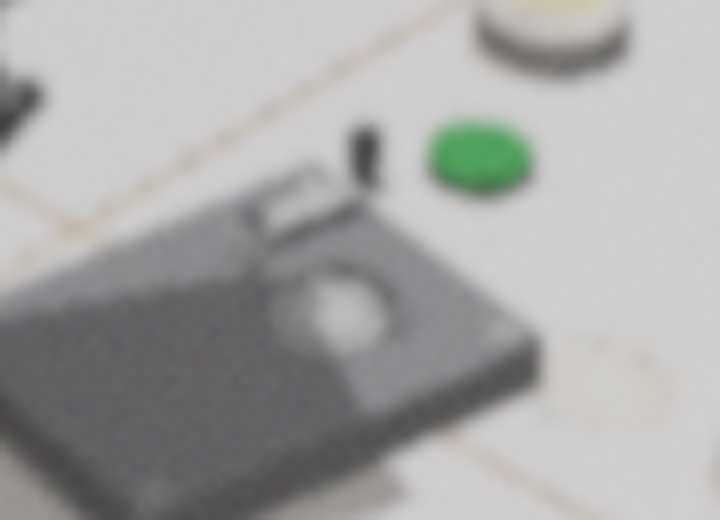

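View pics/c8t.png

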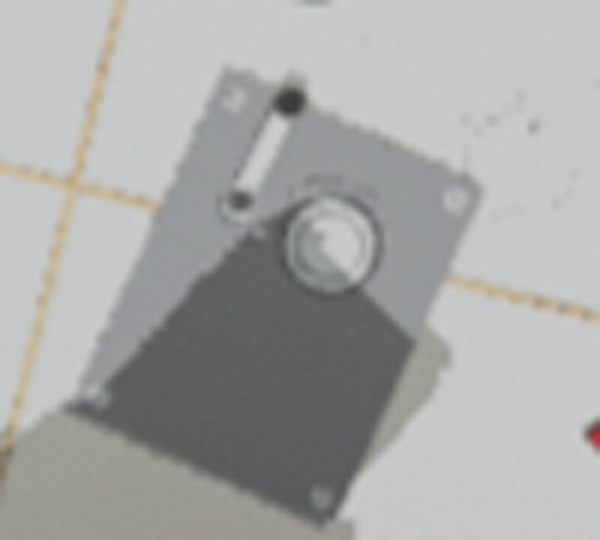

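```bash
python3 - <<'E'
from h import *
for n in("top","scene"):
    A=[]
    for k in range(3):
        p,d=manip.read_camera(n)
        i=manip.camera_info(n);K=np.array(i["camera_matrix"]);T=np.array(i["pose"])
        v,u=np.mgrid[0:400,0:640]
        P=np.stack([(u-K[0,2])/K[0,0]*d,-(v-K[1,2])/K[1,1]*d,-d],-1)@T[:3,:3].T+T[:3,3];A.append(P)
    P=np.mean(A,0)
    r=np.hypot(P[...,0]-536.3,P[...,1]+316)
    m=(r<19)&(d>0);Q=P[m];
    c,*_=np.linalg.lstsq(np.c_[Q[:,0]-536.3,Q[:,1]+316,np.ones(len(Q))],Q[:,2],rcond=None)
    L=P[...,:2]-[509.5,-290.2]; lx=L[...,0]*.9026-L[...,1]*.4305; ly=L[...,0]*.4305+L[...,1]*.9026
    dk=(lx<0)&(lx>-80)&(abs(ly)<55)&(d>0)
    Dk=P[dk];cd,*_=np.linalg.lstsq(np.c_[Dk[:,0]-536.3,Dk[:,1]+316,np.ones(len(Dk))],Dk[:,2],rcond=None)
    print(n,m.sum(),"disc plane slope,z",c.round(3),"std",Q[:,2].std().round(1),"deck",cd.round(3),np.median(Dk[:,2]))
E
```

```text
top 132 disc plane slope,z [ 0.704 -0.037 32.808] std 54.7 deck [ -0.79    0.387 -17.384] 24.221556636169527
scene 123 disc plane slope,z [ -21.341   -1.389 -129.697] std 297.2 deck [-0.075  0.063 17.599] 22.843600079265077
```

```bash
cat > chk.py <<'E'
from h import *
def chk():
  for n in("top","scene"):
    A=[]
    for k in range(4):
        p,d=manip.read_camera(n);d=d.copy();d[d==0]=np.nan;A.append(d)
    d=np.nanmedian(A,0)
    i=manip.camera_info(n);K=np.array(i["camera_matrix"]);T=np.array(i["pose"])
    v,u=np.mgrid[0:400,0:640]
    P=np.stack([(u-K[0,2])/K[0,0]*d,-(v-K[1,2])/K[1,1]*d,-d],-1)@T[:3,:3].T+T[:3,3]
    def fit(m):
        Q=P[m];Q=Q[np.isfinite(Q).all(1)]
        for _ in range(3):
            c,*_=np.linalg.lstsq(np.c_[Q[:,0]-536.3,Q[:,1]+316,np.ones(len(Q))],Q[:,2],rcond=None) if _ else (np.array([0,0,np.median(Q[:,2])]),)
            e=Q[:,2]-np.c_[Q[:,0]-536.3,Q[:,1]+316,np.ones(len(Q))]@c;Q=Q[abs(e)<8]
        return c.round(3),len(Q),e.std().round(1)
    L=P[...,:2]-[509.5,-290.2]; lx=L[...,0]*.9026-L[...,1]*.4305; ly=L[...,0]*.4305+L[...,1]*.9026
    print(n,"disc",fit(np.hypot(lx-35,ly+12)<18),"deck",fit((lx<0)&(lx>-80)&(abs(ly)<55)))
E
python3 -c "
from chk import *
chk()"
```

```text
top disc (array([-1.2000e-02,  7.0000e-03,  2.4669e+01]), 124, np.float64(1.1)) deck (array([-1.0000e-03, -2.0000e-03,  2.4088e+01]), 1048, np.float64(1.1))
scene disc (array([-0.000e+00, -1.300e-02,  2.308e+01]), 68, np.float64(1.1)) deck (array([ 0.0000e+00, -1.0000e-03,  2.2909e+01]), 643, np.float64(1.1))
```

Disc is seated: both cameras give it flat and level with the deck, with no measurable tilt. Next I stage beside the knob, closed, pushing with the tool's +x face.

Request:
{"name": "step_arm", "arguments": {"steps": [{"ax": 0,"ay": 0,"az": -0.16,"tx": -28,"ty": 8,"tz": 0,"claw": 0},{"ax": 0,"ay": 0,"az": -0.32,"tx": -56,"ty": 17,"tz": 0,"claw": 0},{"ax": 0,"ay": 0,"az": -0.48,"tx": -84,"ty": 25,"tz": 0,"claw": 0},{"ax": 0,"ay": 0,"az": -0.64,"tx": -112,"ty": 34,"tz": 0,"claw": 0},{"ax": 0,"ay": 0,"az": -0.8,"tx": -140,"ty": 42,"tz": 0,"claw": 0},{"ax": 0,"ay": 0,"az": -0.96,"tx": -168,"ty": 51,"tz": 0,"claw": 0},{"ax": 0,"ay": 0,"az": -1.12,"tx": -196,"ty": 59,"tz": 0,"claw": 0},{"ax": 0,"ay": 0,"az": -1.28,"tx": -224,"ty": 68,"tz": 0,"claw": 0},{"ax": 0,"ay": 0,"az": -1.42,"tx": -248.7,"ty": 75,"tz": 0,"claw": 0},{"ax": 0,"ay": 0,"az": -1.503,"tx": -248.7,"ty": 75,"tz": 20,"claw": 0},{"ax": 0,"ay": 0,"az": -1.503,"tx": -248.7,"ty": 75,"tz": 40,"claw": 0},{"ax": 0,"ay": 0,"az": -1.503,"tx": -248.7,"ty": 75,"tz": 40,"claw": 0}]}}

```text
t: 11.58
position: [618.7, -267.8, 104.4]
tool_rot: [-0.534, 0.846, 0.001, -0.001]
ft_force: [-0.7, -0.2, -0.2]
finger_gap: 0.5
```

```bash
python3 - <<'E'
from h import *
delta([617,-267,52],244.5)
p,d=manip.read_camera("scene");crop("scene",p,295,140,100,90,6,"pics/c9.png")
E
```

```text
t 11.57 pos [ 618.7 -267.8  104.4] gap 0.5 f [-0.67 -0.17 -0.15] x ang -115.47 zdir [-0.0024  0.0016 -1.    ] j [-0.53  0.58  0.1   1.1   0.   -1.66]
shift [ 0.   1.7 52.4]
turn [0.0029 0.0004 0.0005]
```

View pics/c9.png

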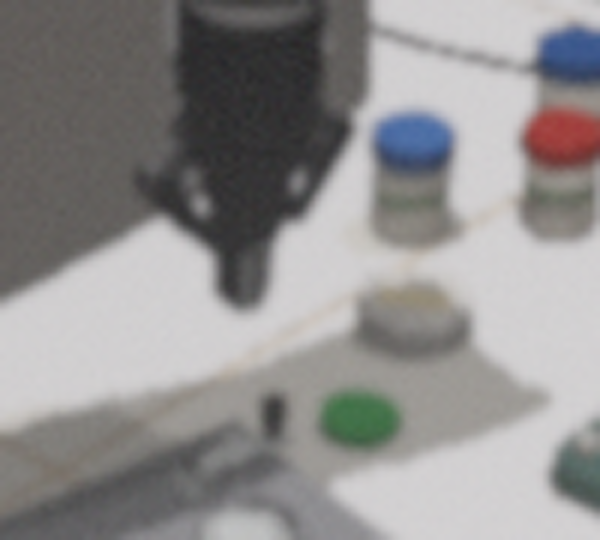

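Request:
{"name": "step_arm", "arguments": {"steps": [{"ax": 0.003,"ay": 0,"az": 0,"tx": 0,"ty": 1.7,"tz": 25,"claw": 0},{"ax": 0.003,"ay": 0,"az": 0,"tx": 0,"ty": 1.7,"tz": 45,"claw": 0},{"ax": 0.003,"ay": 0,"az": 0,"tx": 0,"ty": 1.7,"tz": 52,"claw": 0},{"ax": 0.003,"ay": 0,"az": 0,"tx": 0,"ty": 1.7,"tz": 52,"claw": 0}]}}

```text
t: 12.12
position: [617.7, -267.5, 54.2]
tool_rot: [-0.534, 0.846, -0.001, 0.001]
ft_force: [0.1, -0.2, 0.2]
finger_gap: 0.1
```

```bash
cat > arc.py <<'E'
from h import *
import sys
def arc(ths,off=18.,z=52,pc=(35,36)):
    s=manip.sense();R=Ro.from_quat(s["tool_rot"]).as_matrix();delta(None)
    H=np.array([[.9026,.4305],[-.4305,.9026]]);c0=np.array([509.5,-290.2])
    for th in ths:
        t=np.array([-np.sin(th),-np.cos(th)]);l=np.array(pc)+52*np.array([np.cos(th),-np.sin(th)])-off*t
        w=c0+H@l;tw=H@t;G=np.array([[tw[0],tw[1],0],[tw[1],-tw[0],0],[0,0,-1]]).T
        print(round(th,2),"w",w.round(1),"shift",(R.T@(np.r_[w,z]-s["position"])).round(1),"turn",Ro.from_matrix(R.T@G).as_rotvec().round(3))
E
python3 -c "
from arc import *
arc(np.arange(0,1.0,.1))"
```

```text
t 12.12 pos [ 617.7 -267.5   54.2] gap 0.1 f [ 0.14 -0.19  0.2 ] x ang -115.48 zdir [ 2.1e-03 -8.0e-04 -1.0e+00] j [-0.53  0.61  0.01  0.97  0.   -1.66]
0.0 w [ 611.3 -278.9] shift [13.1  0.9  2.2] turn [-0.002  0.     0.   ]
0.1 w [ 610.4 -284.3] shift [18.4 -0.6  2.2] turn [-0.002  0.     0.1  ]
0.2 w [ 609.  -289.7] shift [23.8 -1.6  2.2] turn [-0.002  0.     0.2  ]
0.3 w [ 607.  -294.8] shift [29.3 -2.1  2.2] turn [-0.002  0.001  0.3  ]
0.4 w [ 604.6 -299.7] shift [34.8 -2.   2.2] turn [-0.002  0.001  0.4  ]
0.5 w [ 601.6 -304.4] shift [40.3 -1.4  2.2] turn [-0.002  0.001  0.5  ]
0.6 w [ 598.3 -308.7] shift [45.6 -0.2  2.2] turn [-0.002  0.001  0.6  ]
0.7 w [ 594.5 -312.7] shift [50.8  1.5  2.2] turn [-0.002  0.001  0.7  ]
0.8 w [ 590.3 -316.3] shift [55.9  3.8  2.2] turn [-0.002  0.001  0.8  ]
0.9 w [ 585.8 -319.4] shift [60.7  6.5  2.2] turn [-0.002  0.001  0.9  ]
```

Request:
{"name": "step_arm", "arguments": {"steps": [{"ax": 0,"ay": 0,"az": 0,"tx": 7,"ty": 1,"tz": 1,"claw": 0},{"ax": 0,"ay": 0,"az": 0,"tx": 13,"ty": 0.9,"tz": 2,"claw": 0},{"ax": 0,"ay": 0,"az": 0.1,"tx": 18.4,"ty": -0.6,"tz": 2,"claw": 0},{"ax": 0,"ay": 0,"az": 0.2,"tx": 23.8,"ty": -1.6,"tz": 2,"claw": 0},{"ax": 0,"ay": 0,"az": 0.3,"tx": 29.3,"ty": -2.1,"tz": 2,"claw": 0},{"ax": 0,"ay": 0,"az": 0.4,"tx": 34.8,"ty": -2,"tz": 2,"claw": 0},{"ax": 0,"ay": 0,"az": 0.5,"tx": 40.3,"ty": -1.4,"tz": 2,"claw": 0},{"ax": 0,"ay": 0,"az": 0.6,"tx": 45.6,"ty": -0.2,"tz": 2,"claw": 0},{"ax": 0,"ay": 0,"az": 0.7,"tx": 50.8,"ty": 1.5,"tz": 2,"claw": 0},{"ax": 0,"ay": 0,"az": 0.7,"tx": 50.8,"ty": 1.5,"tz": 2,"claw": 0}]}}

```text
t: 13.38
position: [594.3, -313.3, 52.5]
tool_rot: [-0.211, 0.977, -0.001, 0.001]
ft_force: [-0.2, -0.5, -0.3]
finger_gap: -0.0
```

```bash
python3 - <<'E'
from arc import *
arc(np.r_[.7:1.55:.1,1.54,1.571,1.6,1.63])
p,d=manip.read_camera("scene");crop("scene",p,295,170,100,85,7,"pics/c10.png")
E
```

```text
t 13.38 pos [ 594.3 -313.3   52.5] gap -0.0 f [-0.18 -0.5  -0.26] x ang -155.59 zdir [ 0.0024 -0.0011 -1.    ] j [-0.61  0.61  0.01  0.97  0.   -1.03]
0.7 w [ 594.5 -312.7] shift [-0.4  0.5  0.5] turn [-0.002  0.002  0.   ]
0.8 w [ 590.3 -316.3] shift [ 4.9 -1.1  0.5] turn [-0.002  0.002  0.1  ]
0.9 w [ 585.8 -319.4] shift [10.3 -2.1  0.5] turn [-0.002  0.002  0.2  ]
1.0 w [ 581.  -322.1] shift [15.8 -2.5  0.5] turn [-0.002  0.002  0.3  ]
1.1 w [ 575.9 -324.3] shift [21.3 -2.4  0.5] turn [-0.002  0.002  0.4  ]
1.2 w [ 570.7 -326. ] shift [26.8 -1.8  0.5] turn [-0.002  0.002  0.5  ]
1.3 w [ 565.3 -327.1] shift [32.1 -0.6  0.5] turn [-0.001  0.002  0.6  ]
1.4 w [ 559.8 -327.7] shift [37.4  1.1  0.4] turn [-0.001  0.002  0.7  ]
1.5 w [ 554.3 -327.8] shift [42.4  3.3  0.4] turn [-0.001  0.002  0.8  ]
1.54 w [ 552.1 -327.6] shift [44.3  4.4  0.4] turn [-0.001  0.003  0.84 ]
1.57 w [ 550.4 -327.5] shift [45.8  5.2  0.4] turn [-0.001  0.003  0.871]
1.6 w [ 548.9 -327.3] shift [47.2  6.1  0.4] turn [-0.001  0.003  0.9  ]
1.63 w [ 547.2 -327. ] shift [48.6  7.   0.4] turn [-0.001  0.003  0.93 ]
```

View pics/c10.png

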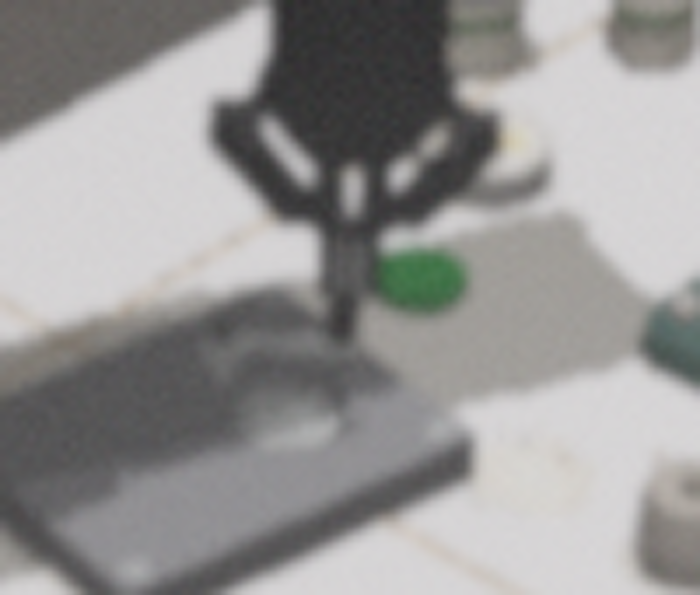

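Request:
{"name": "step_arm", "arguments": {"steps": [{"ax": 0,"ay": 0.002,"az": 0.1,"tx": 5,"ty": -1.1,"tz": 0.5,"claw": 0},{"ax": 0,"ay": 0.002,"az": 0.2,"tx": 10.3,"ty": -2.1,"tz": 0.5,"claw": 0},{"ax": 0,"ay": 0.002,"az": 0.3,"tx": 15.8,"ty": -2.5,"tz": 0.5,"claw": 0},{"ax": 0,"ay": 0.002,"az": 0.4,"tx": 21.3,"ty": -2.4,"tz": 0.5,"claw": 0},{"ax": 0,"ay": 0.002,"az": 0.5,"tx": 26.8,"ty": -1.8,"tz": 0.5,"claw": 0},{"ax": 0,"ay": 0.002,"az": 0.6,"tx": 32.1,"ty": -0.6,"tz": 0.5,"claw": 0},{"ax": 0,"ay": 0.002,"az": 0.7,"tx": 37.4,"ty": 1.1,"tz": 0.4,"claw": 0},{"ax": 0,"ay": 0.002,"az": 0.8,"tx": 42.4,"ty": 3.3,"tz": 0.4,"claw": 0},{"ax": 0,"ay": 0.002,"az": 0.84,"tx": 44.3,"ty": 4.4,"tz": 0.4,"claw": 0},{"ax": 0,"ay": 0.002,"az": 0.84,"tx": 44.3,"ty": 4.4,"tz": 0.4,"claw": 0}]}}

```text
t: 14.68
position: [552.4, -327.6, 52.2]
tool_rot: [0.204, 0.979, -0.001, 0.0]
ft_force: [0.8, 0.0, 0.3]
finger_gap: 0.0
```

```bash
python3 - <<'E'
from arc import *
arc([1.571])
E
```

```text
t 14.68 pos [ 552.4 -327.6   52.2] gap 0.0 f [0.76 0.01 0.29] x ang 156.5 zdir [ 7.0e-04 -1.5e-03 -1.0e+00] j [-0.66  0.56 -0.08  0.92 -0.   -0.25]
1.57 w [ 550.4 -327.5] shift [ 1.9 -0.6  0.2] turn [-0.001  0.001  0.035]
```

Slow finish against the stop, 0.5 mm per row.

Request:
{"name": "step_arm", "arguments": {"steps": [{"ax": 0,"ay": 0,"az": 0.02,"tx": 0.5,"ty": 0,"tz": 0,"claw": 0},{"ax": 0,"ay": 0,"az": 0.035,"tx": 1,"ty": 0,"tz": 0,"claw": 0},{"ax": 0,"ay": 0,"az": 0.035,"tx": 1.5,"ty": 0,"tz": 0,"claw": 0},{"ax": 0,"ay": 0,"az": 0.035,"tx": 2,"ty": 0,"tz": 0,"claw": 0}]}}

```text
t: 15.18
position: [550.6, -326.9, 52.2]
tool_rot: [0.221, 0.975, -0.001, 0.001]
ft_force: [1.0, -2.4, 0.0]
finger_gap: 0.0
```

Request:
{"name": "step_arm", "arguments": {"steps": [{"ax": 0,"ay": 0,"az": 0,"tx": 0.5,"ty": 0,"tz": 0,"claw": 0},{"ax": 0,"ay": 0,"az": 0,"tx": 1,"ty": 0,"tz": 0,"claw": 0}]}}

```text
t: 15.42
position: [549.7, -326.4, 52.2]
tool_rot: [0.221, 0.975, -0.001, 0.001]
ft_force: [0.2, -0.5, 0.4]
finger_gap: 0.0
```

Request:
{"name": "step_arm", "arguments": {"steps": [{"ax": 0,"ay": 0,"az": 0,"tx": 0.5,"ty": 0,"tz": 0,"claw": 0},{"ax": 0,"ay": 0,"az": 0,"tx": 1,"ty": 0,"tz": 0,"claw": 0}]}}

```text
t: 15.68
position: [549.4, -326.3, 52.3]
tool_rot: [0.22, 0.975, -0.001, 0.001]
ft_force: [5.6, -3.5, -2.3]
finger_gap: -0.3
```

Request:
{"name": "step_arm", "arguments": {"steps": [{"ax": 0,"ay": 0,"az": 0,"tx": 0.5,"ty": 0,"tz": 0,"claw": 0},{"ax": 0,"ay": 0,"az": 0,"tx": 1,"ty": 0,"tz": 0,"claw": 0}]}}

```text
t: 15.92
position: [549.3, -326.3, 52.5]
tool_rot: [0.22, 0.975, -0.001, 0.002]
ft_force: [7.8, -4.4, -4.0]
finger_gap: 0.2
```

```bash
python3 - <<'E'
from arc import *
arc([1.571])
p,d=manip.read_camera("scene");crop("scene",p,295,170,100,85,7,"pics/c11.png")
E
```

```text
t 15.93 pos [ 549.3 -326.3   52.5] gap 0.2 f [ 7.82 -4.42 -3.99] x ang 154.53 zdir [ 0.0037 -0.0029 -1.    ] j [-0.66  0.56 -0.1   0.91  0.   -0.22]
1.57 w [ 550.4 -327.5] shift [-1.6 -0.6  0.5] turn [-0.001  0.005  0.001]
```

View pics/c11.png

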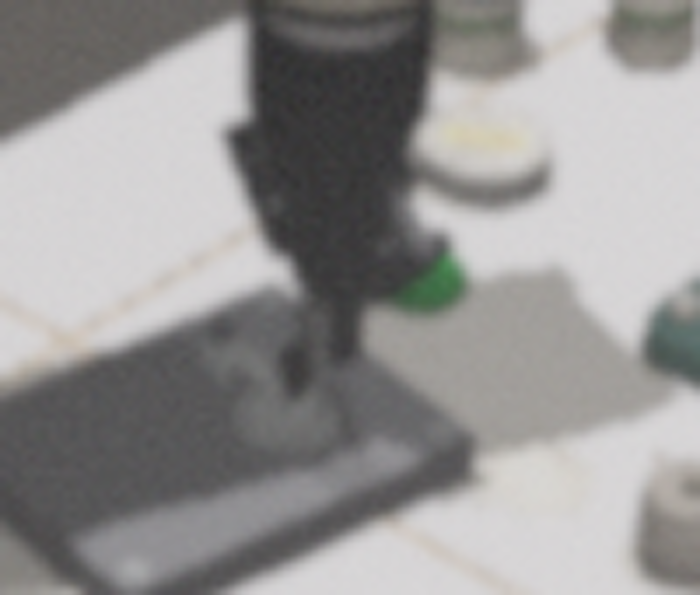

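At the stop: force rose to about 9 N and motion ceased. Backing off, then up and clear.

Request:
{"name": "step_arm", "arguments": {"steps": [{"ax": 0,"ay": 0,"az": 0,"tx": -4,"ty": 0,"tz": 0,"claw": 0},{"ax": 0,"ay": 0,"az": 0,"tx": -10,"ty": 0,"tz": 0,"claw": 0},{"ax": 0,"ay": 0,"az": 0,"tx": -14,"ty": 0,"tz": -20,"claw": 0},{"ax": 0,"ay": 0,"az": 0,"tx": -14,"ty": 0,"tz": -70,"claw": 0},{"ax": 0,"ay": 0,"az": 0,"tx": -14,"ty": 0,"tz": -120,"claw": 0},{"ax": 0,"ay": 0,"az": 0,"tx": 30,"ty": 0,"tz": -150,"claw": 0},{"ax": 0,"ay": 0,"az": 0,"tx": 80,"ty": 0,"tz": -150,"claw": 0},{"ax": 0,"ay": 0,"az": 0,"tx": 130,"ty": 0,"tz": -150,"claw": 0},{"ax": 0,"ay": 0,"az": 0,"tx": 180,"ty": 0,"tz": -150,"claw": 0},{"ax": 0,"ay": 0,"az": 0,"tx": 210,"ty": 0,"tz": -150,"claw": 0},{"ax": 0,"ay": 0,"az": 0,"tx": 210,"ty": 0,"tz": -150,"claw": 0}]}}

```text
t: 17.35
position: [357.9, -234.8, 202.0]
tool_rot: [0.221, 0.975, -0.001, 0.002]
ft_force: [-0.7, -0.1, 0.8]
finger_gap: 0.2
```

```bash
python3 - <<'E'
from chk import *
delta(None);chk()
p,d=manip.read_camera("scene");crop("scene",p,240,170,170,110,4,"pics/c12.png")
p,d=manip.read_camera("top");crop("top",p,255,155,130,115,5,"pics/c12t.png")
E
```

```text
t 17.35 pos [ 357.9 -234.8  202. ] gap 0.2 f [-0.67 -0.09  0.83] x ang 154.5 zdir [ 0.0038 -0.0029 -1.    ] j [-0.77  0.11 -0.35  1.11  0.   -0.33]
top disc (array([-2.3000e-02, -1.0000e-02,  2.4815e+01]), 80, np.float64(1.2)) deck (array([ 1.0000e-03, -2.0000e-03,  2.4223e+01]), 1049, np.float64(1.1))
scene disc (array([1.6000e-02, 3.5000e-02, 2.3616e+01]), 50, np.float64(2.0)) deck (array([-1.0000e-03, -3.0000e-03,  2.2873e+01]), 641, np.float64(1.1))
```

View pics/c12.png

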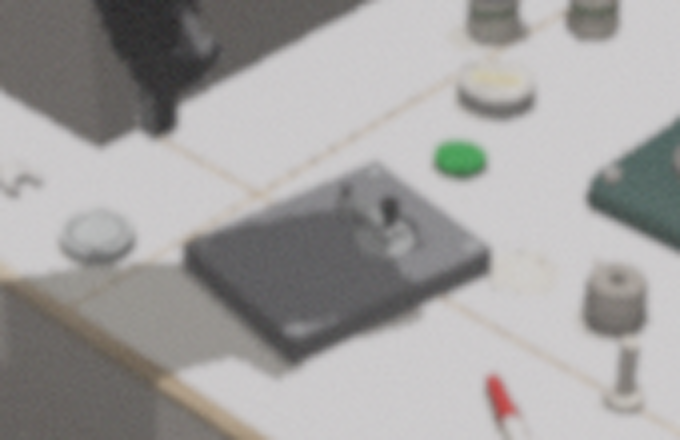

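View pics/c12t.png

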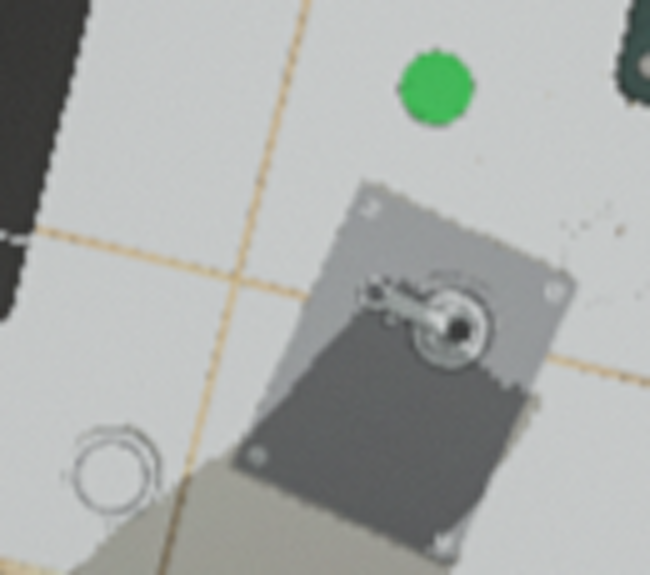

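```bash
python3 - <<'E'
from h import *
def cp(u,v):return 255+(u+.5)/5-.5,155+(v+.5)/5-.5
k=world("top",*cp(458,329),58);q=world("top",*cp(375,292),36)
d=(k-q)[:2];print(k,np.linalg.norm(d),-25.5-np.degrees(np.arctan2(d[1],d[0])))
print(manip.close_job())
E
```

```text
[ 535.13819861 -318.39560531   58.        ] 50.93029954020101 89.80808508788466
the job is handed in; nothing more can be done
None
```

The disc is seated in the recess and the keeper bar is closed across it. I handed the job in at about 17.8 s of robot time, with the arm clear of everything.

- **Disc:** I pushed the 44 mm disc along the deck with both fingertips, never gripping it, until it dropped into the recess. Depth from both cameras shows it flat and level with the deck to within about 1 mm. That check was repeated after the keeper was closed, when the bar hid part of the disc and the readings were noisier.
- **Keeper:** I pushed the knob round with the closed fingers until it stopped moving at about 9 N. In the final top view the bar measures 89.8°, against 90° for closed.
- **Other objects:** The green disc, the larger look-alike, die, punch, tin and spanner showed no visible shift where they appear in the before and after views. The highest wrist force I read was about 10 N.
- **Failed or disagreeing checks:**
  - The first arm call was refused as invalid input and moved nothing.
  - My first depth check gave nonsense because of missing readings, so I redid it with those masked out.
  - The keeper's stop came about 1–2 mm beyond where I calculated, which is within the camera calibration.

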